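# Reload the spice-tin shaker

### The job

The tin shaker on the stall's counter has finished a batch: pull its keeper out, stand the finished tins from its pockets upright in the wooden tray, and stand every tin waiting in the steel tray in a pocket of its own. Then push the keeper fully home over the tins and tighten the hand knob: turn it clockwise until it bites and the resistance jumps, then about a sixth of a turn (60 degrees) more, never a quarter. Do not disturb the other things on the counter.

Things in the scene. Friction and masses are not known exactly. Their poses are not given: they have to be found in the camera images.
- shaker: green tin shaker, fixed; origin under the middle of its pocket row, x across the row (away from the robot at yaw 0), y along it. Base x -110 to 75, y +-147 mm, 30 mm high; two cheeks 98 mm high at y +-140 mm; between them three pockets. Outside the -y cheek a pillar and bridge (to y -195 mm, 122 mm high) carry the hand knob; outside the +y cheek a brass-weighted arm tips over with the keeper.
- pocket0 (a point): middle of the floor of a pocket of the shaker, 30 mm above the counter (y -80 mm in the shaker frame); pocket 64 mm square, walls 12 mm high; axes as the shaker's
- pocket1 (a point): middle of the floor of a pocket of the shaker, 30 mm above the counter (y 0 mm in the shaker frame); pocket 64 mm square, walls 12 mm high; axes as the shaker's
- pocket2 (a point): middle of the floor of a pocket of the shaker, 30 mm above the counter (y 80 mm in the shaker frame); pocket 64 mm square, walls 12 mm high; axes as the shaker's
- keeper (a joint): keeper bar of the shaker, m: 0 = fully home, lying 8 mm above the tops of the tins along the whole row and barring them; 0.085 = pulled fully out, that far to the shaker's -x (towards the robot), pockets free. Over-centre detent: it snaps to whichever end is nearer; it takes about 3 N. The bar is 28 mm wide (x), its underside 102 mm and its top 108 mm above the counter.
- keeper_grip (a point): a point on the axis of the keeper's knob, 132 mm above the counter: upright black cylinder 24 mm across, from 113 to 150 mm high, on the +y end of the keeper bar (shaker y 165 mm); moves with the bar; axes as the shaker's
- clamp_knob (a joint): free run of the clamp's hand knob, rad, grows clockwise seen from above. It turns easily (0.03 N m) until it bites at 3.6, where this reading stops growing; how far it starts from there varies.
- clamp_bite (a joint): turn of the hand knob beyond the bite, rad, grows clockwise seen from above, 0 until the knob bites; here the knob resists with about 0.25 N m and stays where it is left. 1.05 = a sixth of a turn. Turning back moves the free run first.
- clamp_grip (a point): middle of the grip of the hand knob: an upright black bar 46 mm long (along this point's x, which turns with the knob), 14 mm thick (along its y), its top 13 mm above this point, its round base 22 mm below; on the -y end of the shaker (shaker x 0, y -170 mm), 157 mm above the counter, turning about the vertical
- feed_tray: steel tray, fixed, 190 (x) x 170 (y) mm, rim 16 mm high, floor 4 mm thick, in which the waiting tins stand; origin under its centre
- out_tray: dark wooden tray, fixed, 190 (x) x 170 (y) mm, rim 16 mm high and 9 mm thick, floor 9 mm thick; origin under its centre; finished tins go here
- raw0_mid (a point): centre (half-way up) of a waiting tin, which stands in the steel tray at first: plain closed steel tin, 50 mm across, 64 mm high, 0.1 to 0.2 kg; z is its axis. May be absent.
- raw1_mid (a point): centre (half-way up) of a waiting tin, which stands in the steel tray at first: plain closed steel tin, 50 mm across, 64 mm high, 0.1 to 0.2 kg; z is its axis. May be absent.
- raw2_mid (a point): centre (half-way up) of a waiting tin, which stands in the steel tray at first: plain closed steel tin, 50 mm across, 64 mm high, 0.1 to 0.2 kg; z is its axis. May be absent.
- raw3_mid (a point): centre (half-way up) of a waiting tin, which stands in the steel tray at first: plain closed steel tin, 50 mm across, 64 mm high, 0.1 to 0.2 kg; z is its axis. May be absent.
- done0_mid (a point): centre (half-way up) of a finished tin, which stands in a pocket of the shaker at first: plain closed steel tin, 50 mm across, 64 mm high, 0.15 kg; z is its axis. May be absent.
- done1_mid (a point): centre (half-way up) of a finished tin, which stands in a pocket of the shaker at first: plain closed steel tin, 50 mm across, 64 mm high, 0.15 kg; z is its axis. May be absent.
- bowl: bystander: steel bowl, 110 wide, 45 high mm; origin at the centre of its underside
- weight_big: bystander: brass weight, 40 wide, 46 high mm; origin at the centre of its underside
- weight_small: bystander: brass weight, 26 wide, 32 high mm; origin at the centre of its underside
- jar_a: bystander: amber jar with steel lid, 80 wide, 130 high mm; origin at the centre of its underside
- jar_b: bystander: brown jar with steel lid, 70 wide, 110 high mm; origin at the centre of its underside
- soap_box: bystander: small cardboard box, 50 x 80 x 30 mm; origin at the centre of its underside
Not all that is in view belongs to the job. What is shaped like the part that bears done0_mid but blue is not meant.

How it is judged:
By the outcome, as a careful person would: the job done as asked, in the order asked, and still so for the second after the job is handed in, with the robot touching nothing.
Of raw0, raw1, raw2, raw3 only 2 to 3 are there at a start; the rules pass over those that are not, and their reading is None.
Of done0, done1 only 1 to 2 are there at a start; the rules pass over those that are not, and their reading is None.
At some moment in a run one of raw0, raw1, raw2, raw3 may be knocked a few centimetres aside while the robot is not near it.
Once in a run the grip may slacken for a moment while it holds something.
It also fails if it takes over 210 s, if anything falls off the work surface, if the arm or the gripper's body presses on something with over 40 N, if the wrist force passes 120 N, or if a joint passes its speed limit or range.

### The arm

A 6-joint arm with a two-finger parallel gripper is mounted at the origin on the work surface. World frame = base frame: x ahead of the robot, y to its left, z up, the work surface at z = 0. Lengths are in m, angles in degrees, forces in N, time in s.
With the tool pointing down it reaches from about 0.25 to 0.725 m from the base axis. Payload 9.7 kg.
Tool frame: the origin (TCP) lies midway between the tips of the shut fingers; the grasp point (between the pads) lies 19 mm behind it; z points along the fingers, y is the line along which they close (so a half turn about z gives the same grasp; the last joint's range is limited). The gripper opens to 85 mm and grips with 20 to 120 N. Pads are 22 mm wide; open, the fingers measure 114 mm over their backs; the gripper's body (76 mm by 85 mm) begins 54 mm behind the grasp point. The pads swing forward as they close: fully open they stand 13 mm farther back than shut.
Start: joints at [65.088, 4.979, 10.078, 95.1, 0, 90], TCP at [0.232, 0.499, 0.231] pointing down, gripper open.
Joint ranges: [-179.16, 179.16], [-48.56, 103.87], [-65.8, 70.77], [-126.05, 130.52], [-82.76, 87.17], [-180, 180]. Speed limits (degrees/s): [127.2, 127.2, 147.25, 180, 180, 180].

### API

Orientations are given as [roll, pitch, yaw] about the fixed x, y, z axes, in that order (R = Rz(yaw) Ry(pitch) Rx(roll)).
In Python, from workcell import bot gives the robot as it stands. The module is installed in compiled form; this text tells all that it offers.
- The arm moves only by the tool send_rows, never from a script. Its argument "moves" is one flat list of numbers, 7 for each row, row after row: the shift along the world's x, y, z normalised to -1 to 1, where 1 is 0.025 m, then the turn, a rotation vector about the world's x, y, z normalised to -1 to 1, where 1 is 0.15 rad, then the closure, from -1 (fully open) to 1 (shut), so that 0 is half open. A call has 1 to 8 rows; each row shifts and turns the commanded pose from where the row before left it; what a row does not reach is not made up. A row lasts 1/8 s, in which the tool goes at most 62.5 mm and 10.7 degrees, less where a joint would pass 70% of its speed; a pose out of reach is approached as far as the arm can. A call with a number of a shift or a turn outside -1 to 1 is refused whole. A call with a gripper value outside its range is refused whole. The fingers move at their own pace and stop on an object; "squeeze" is the grip in N (left out, the last holds). Time passes only in rows, so rows that do not move let the fingers close. It gives the time, the measured TCP pose, the force, the opening and the grip force at its end, in the units of the state.
- bot.get_obs(): the state, without advancing time (a new reading comes with each control period).
- bot.camera(name): name is "scene" or "top" or "wrist"; returns a dict with "color" (480x640x3 uint8, red, green, blue), "camera_matrix" (3x3 intrinsics, pixels), "D" ([k1, k2, p1, p2, k3] as OpenCV has them; the pictures are not rectified), "R" (3x3) and "t" (3): a world point X has camera coordinates R X + t. Camera axes: x right, y down, z forward; pixel columns grow to the right and rows downward; lengths in m; the calibration is good to about 2 mm. A picture is of the moment at which its call begins. There is no depth.
- bot.job_done(): hands the job in; it is judged then, once.
Trained networks look in the newest picture that a camera, given by its name, has taken for a name from the list of things; names that differ only in an ending like _2 or _b are one class to them, and where a whole thing is asked for, a point or a joint stands for the part that bears it (a point fixed in the world has none). Each returns a list of dicts, best first, with "p" (0 to 1); they miss things now and then, are a little off and sometimes report something else, mostly with a low value. They report only what shows in the picture. A call takes as long as a camera call. They do not tell look-alikes from the thing itself.
- bot.boxes_of(camera, query): "extent" ([left, top, right, bottom] in pixels, round what is visible of it).
- bot.trace(camera, query): "region" (480x640 bool, what is visible of it) and "extent" ([left, top, right, bottom] in pixels, round what is visible of it).
- bot.landmark_of(camera, query): "pixel" ([column, row] in pixels: a listed point, or the origin of a listed thing).
The state is a dict: "time": time; "q": joint angles; "qd": joint speeds; "joint_efforts": joint torques, N m; "ee_pos": TCP position; "tcp_rot": TCP orientation; "wrist_force": force on the tool from outside, world axes, zero at the start; "torque": the same for the moment, N m; "opening": finger opening in m; "grasp_force": force on a finger pad.
Only numpy, scipy, OpenCV 4.12 (cv2) and the standard library are available. Lean on these libraries where they do the work, as an engineer would, in place of code of your own. Each camera call takes 0.05 s, during which the arm holds its last target. There are 200 camera calls.

## Working session

There is one attempt and no reset: what is moved stays moved. The work goes in short steps, Python scripts to look and compute and a tool call to move; the robot and the scene stay as the last step left them, time stands still between calls to the robot, and variables do not carry over. Pictures are saved under pics/ and viewed, at most 16 in all, crops included, and the job is handed in when it is done.

Besides the shell and the picture viewer there is one more tool, called after "Call:" as name(argument=value, ...) on one line, values as JSON. send_rows: Moves the arm, as the interface text tells. Its arguments: {"type":"object","properties":{"moves":{"type":"array"},"squeeze":{"type":"number"}},"required":["moves"]}

```bash
mkdir -p pics; cat > h.py <<'E'
from workcell import bot
import numpy as np, cv2
def snap(cam,name=None):
    c=bot.camera(cam)
    if name: cv2.imwrite(f'pics/{name}.png',c['color'][:,:,::-1])
    return c
def at_z(c,px,z):
    u=cv2.undistortPoints(np.array([[px]],float),np.array(c['camera_matrix']),np.array(c['D']))[0,0]
    R=np.array(c['R']);t=np.array(c['t']);d=R.T@np.array([u[0],u[1],1]);o=-R.T@t
    return o+d*(z-o[2])/d[2]
def proj(c,X):
    R=np.array(c['R']);return cv2.projectPoints(np.array([X],float),cv2.Rodrigues(R)[0],np.array(c['t']),np.array(c['camera_matrix']),np.array(c['D']))[0][0,0]
def lm(cam,c,q,z,n=4):
    for d in bot.landmark_of(cam,q)[:n]: print(q,cam,round(d['p'],2),np.round(d['pixel'],0),np.round(at_z(c,d['pixel'],z),3))
E
python3 - <<'E'
from h import *
for cam in('top','scene'):
    c=snap(cam,cam+'0')
    for q,z in [('shaker',0),('pocket0',.03),('pocket1',.03),('pocket2',.03),('keeper_grip',.132),('clamp_grip',.157),('feed_tray',0),('out_tray',0),('raw0_mid',.036),('done0_mid',.062)]: lm(cam,c,q,z,6)
    print('campos',-np.array(c['R']).T@np.array(c['t']))
print(bot.get_obs())
E
```

```text
shaker top 0.79 [328. 236.] [ 0.546 -0.018  0.   ]
pocket0 top 0.96 [289. 237.] [0.543 0.061 0.03 ]
pocket0 top 0.91 [366. 238.] [ 0.54  -0.096  0.03 ]
pocket0 top 0.87 [327. 238.] [ 0.542 -0.017  0.03 ]
pocket0 top 0.37 [245. 156.] [0.713 0.153 0.03 ]
pocket1 top 0.96 [289. 237.] [0.543 0.061 0.03 ]
pocket1 top 0.91 [366. 238.] [ 0.54  -0.096  0.03 ]
pocket1 top 0.87 [327. 238.] [ 0.542 -0.017  0.03 ]
pocket1 top 0.37 [245. 156.] [0.713 0.153 0.03 ]
pocket2 top 0.96 [289. 237.] [0.543 0.061 0.03 ]
pocket2 top 0.91 [366. 238.] [ 0.54  -0.096  0.03 ]
pocket2 top 0.87 [327. 238.] [ 0.542 -0.017  0.03 ]
pocket2 top 0.37 [245. 156.] [0.713 0.153 0.03 ]
keeper_grip top 0.78 [236. 226.] [0.56  0.15  0.132]
clamp_grip top 0.95 [422. 239.] [ 0.534 -0.183  0.157]
clamp_grip top 0.67 [400. 141.] [ 0.709 -0.147  0.157]
clamp_grip top 0.49 [490. 253.] [ 0.508 -0.303  0.157]
feed_tray top 0.81 [487. 251.] [ 0.512 -0.357  0.   ]
out_tray top 0.6 [152. 256.] [0.507 0.356 0.   ]
raw0_mid top 0.74 [479. 270.] [ 0.473 -0.326  0.036]
raw0_mid top 0.56 [488. 253.] [ 0.508 -0.345  0.036]
done0_mid top 0.
[... 1377 characters left out ...]
.49118377 0.02494993 1.03366594]
{'time': 1.1, 'q': array([ 6.50890916e+01,  4.97654002e+00,  1.00778638e+01,  9.50994925e+01,
       -5.73102203e-04,  9.00007111e+01]), 'qd': array([ 0.05991317,  0.00747194, -0.03044104, -0.04963363, -0.10898557,
       -0.07923022]), 'joint_efforts': array([ 8.38333392e-06, -5.20110190e+01,  4.64865339e+01,  1.53241032e-03,
        5.69973406e-05, -1.03649049e-05]), 'ee_pos': array([0.23166373, 0.4988213 , 0.23130366]), 'tcp_rot': array([1.79998169e+02, 5.73079475e-04, 1.55088381e+02]), 'wrist_force': array([-0.94084599, -0.26482113, -0.25865761]), 'torque': array([-0.04138612, -0.03283965, -0.03769099]), 'grasp_force': 0.0, 'opening': 0.08548287924381848}
```

View pics/top0.png

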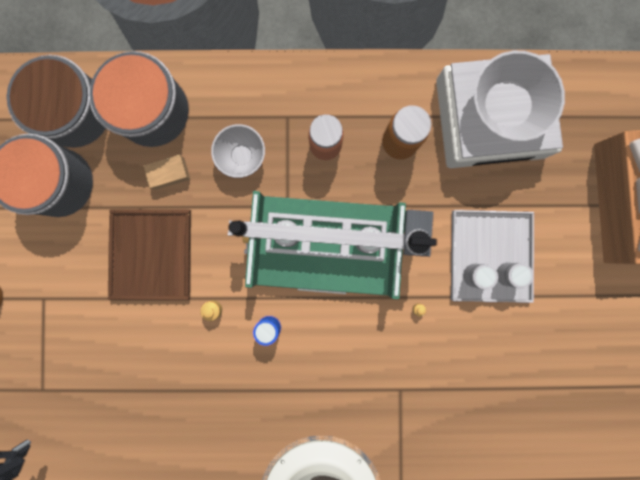

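View pics/scene0.png

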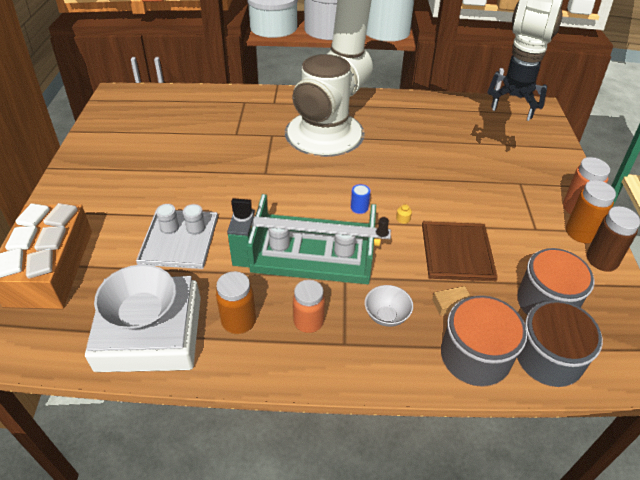

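Top view: finished tins in the pockets at (286,233) and (370,240), middle pocket empty; two waiting tins at (484,277) and (519,275) in the steel tray; wooden tray at (150,256); blue decoy at (266,332). The shaker sits at about (0.546,-0.016), yaw about -4.5°. I'll go above the keeper knob.

Call:
send_rows(moves=[0.81,-0.875,0,0,0,-0.5,-1,0.81,-0.875,0,0,0,-0.5,-1,0.81,-0.875,0,0,0,-0.5,-1,0.81,-0.875,0,0,0,-0.5,-1,0.81,-0.875,0,0,0,-0.5,-1,0.81,-0.875,0,0,0,-0.5,-1,0.81,-0.875,0,0,0,-0.5,-1,0.81,-0.875,0,0,0,-0.5,-1], squeeze=40)

```text
time: 2.1
ee_pos: [0.3943, 0.323, 0.2314]
tcp_rot: [180.0, -0.0, 120.6]
wrist_force: [0.4, 0.7, -0.9]
opening: 0.0856
grasp_force: 0.0
```

Call:
send_rows(moves=[0.81,-0.875,0,0,0,-0.5,-0.4,0.81,-0.875,0,0,0,-0.5,-0.4,0.81,-0.875,0,0,0,-0.5,-0.4,0.81,-0.875,0,0,0,-0.5,-0.4,0.81,-0.875,0,0,0,-0.5,-0.4,0.81,-0.875,0,0,0,-0.5,-0.4,0.81,-0.875,0,0,0,-0.5,-0.4,0.81,-0.875,0,0,0,-0.6,-0.4])

```text
time: 3.1
ee_pos: [0.5563, 0.148, 0.2313]
tcp_rot: [180.0, -0.0, 85.3]
wrist_force: [-0.7, 1.2, -0.2]
opening: 0.0596
grasp_force: 0.0
```

```bash
python3 - <<'E'
from h import *
c=snap('wrist','w1')
for q,z in [('keeper_grip',.132),('clamp_grip',.157),('pocket0',.03),('done0_mid',.062)]: lm('wrist',c,q,z,4)
for d in bot.boxes_of('wrist','keeper_grip')[:2]:print(d)
o=bot.get_obs();print(o['time'],o['ee_pos'],o['tcp_rot'],o['opening'])
print(-np.array(c['R']).T@np.array(c['t']))
E
```

```text
keeper_grip wrist 0.57 [327. 234.] [0.56  0.154 0.132]
clamp_grip wrist 0.39 [323. 426.] [0.544 0.006 0.157]
done0_mid wrist 0.83 [134. 263.] [0.376 0.119 0.062]
done0_mid wrist 0.73 [443.   3.] [0.66  0.307 0.062]
done0_mid wrist 0.55 [323. 428.] [ 0.536 -0.096  0.062]
{'extent': [308.9, 200.8, 344.1, 430.3], 'p': 0.66}
3.4 [0.55522156 0.1493371  0.23137393] [-1.79990712e+02 -1.05128489e-02  8.55558697e+01] 0.05936234832495403
[0.5632373 0.2309562 0.3738333]
```

View pics/w1.png

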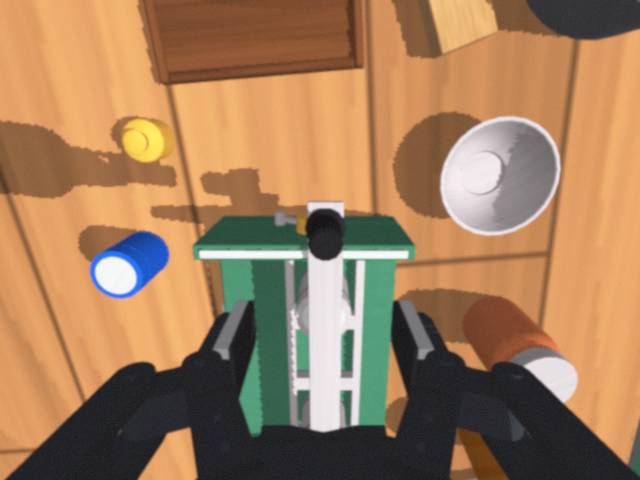

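Wrist view: keeper knob at (325,233), giving (0.56,0.154), which agrees with the top view; the fingers straddle its x. Descend and close.

Call:
send_rows(moves=[0.2,0.2,-0.9,0,0,0,-0.4,0,0,-0.9,0,0,0,-0.4,0,0,-0.9,0,0,0,-0.4,0,0,-0.9,0,0,0,-0.4,0,0,-0.8,0,0,0,-0.4,0,0,0,0,0,0,1,0,0,0,0,0,0,1,0,0,0,0,0,0,1], squeeze=40)

```text
time: 4.4
ee_pos: [0.5584, 0.1545, 0.1225]
tcp_rot: [-179.8, -0.0, 85.5]
wrist_force: [-13.7, 1.0, 4.0]
opening: 0.023
grasp_force: 40.1
```

Call:
send_rows(moves=[0,0,0,0,0,0,1,0,0,0,0,0,0,1])

```text
time: 4.65
ee_pos: [0.5585, 0.1546, 0.1225]
tcp_rot: [-179.8, -0.0, 85.6]
wrist_force: [-15.0, 2.0, 5.1]
opening: 0.0228
grasp_force: 40.1
```

Call:
send_rows(moves=[-0.5,0.04,0,0,0,0,1,-0.5,0.04,0,0,0,0,1,-0.5,0.04,0,0,0,0,1,-0.5,0.04,0,0,0,0,1,-0.5,0.04,0,0,0,0,1,-0.5,0.04,0,0,0,0,1,-0.5,0.04,0,0,0,0,1,0,0,0,0,0,0,1])

```text
time: 5.65
ee_pos: [0.4735, 0.1616, 0.1225]
tcp_rot: [179.8, -0.1, 85.5]
wrist_force: [5.8, 4.6, 2.5]
opening: 0.0221
grasp_force: 43.5
```

Call:
send_rows(moves=[0,0,0,0,0,0,-0.4,0,0,0,0,0,0,-0.4,0,0,1,0,0,0,-1,0,0,1,0,0,0,-1,0.75,-0.9,1,0,0,0,-1,0.75,-0.9,1,0,0,0,-1,0.75,-0.95,0,0,0,0,-1,0.75,-0.95,0,0,0,0,-1])

```text
time: 6.65
ee_pos: [0.5484, 0.0674, 0.2214]
tcp_rot: [-180.0, 0.0, 85.5]
wrist_force: [0.4, -0.2, 0.8]
opening: 0.0852
grasp_force: 0.0
```

```bash
python3 - <<'E'
from h import *
c=snap('wrist','w2')
for q,z in [('pocket0',.03),('done0_mid',.062),('clamp_grip',.157),('keeper_grip',.132)]: lm('wrist',c,q,z,4)
o=bot.get_obs();print(o['time'],o['ee_pos'],o['tcp_rot'],o['opening'])
c=snap('top')
for q,z in [('pocket0',.03),('done0_mid',.062),('clamp_grip',.157),('keeper_grip',.132)]: lm('top',c,q,z,4)
E
```

```text
pocket0 wrist 0.56 [326. 286.] [ 0.546 -0.012  0.03 ]
done0_mid wrist 0.77 [116. 187.] [0.375 0.111 0.062]
done0_mid wrist 0.72 [323. 373.] [ 0.535 -0.094  0.062]
clamp_grip wrist 0.48 [141.  49.] [0.464 0.193 0.157]
keeper_grip wrist 0.57 [191. 116.] [0.474 0.159 0.132]
6.9 [0.54761414 0.0684931  0.22103003] [-1.79941550e+02  4.25050911e-03  8.54548230e+01] 0.08518441965245398
pocket0 top 0.84 [325. 237.] [ 0.543 -0.012  0.03 ]
pocket0 top 0.6 [288. 233.] [0.553 0.065 0.03 ]
pocket0 top 0.56 [367. 237.] [ 0.542 -0.099  0.03 ]
pocket0 top 0.35 [516. 276.] [ 0.46  -0.406  0.03 ]
done0_mid top 0.62 [371. 240.] [ 0.537 -0.103  0.062]
done0_mid top 0.58 [420. 306.] [ 0.404 -0.199  0.062]
clamp_grip top 0.58 [423. 237.] [ 0.537 -0.184  0.157]
```

View pics/w2.png

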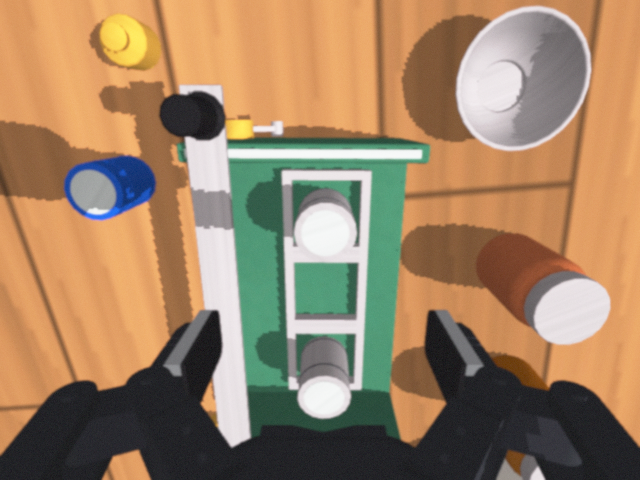

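Keeper is out (bar at col 210). Tin tops at (325,231) and (324,397); pocket frame corners at (284,172), (370,172), divider walls at rows 253 and 322.

```bash
cat >> h.py <<'E'
def caps(c,poly=None,show=True):
    """bright round tops: ellipse-fit of near-white blobs -> pixel centres"""
    g=c['color'].astype(int);m=((g.min(2)>205)&(g.max(2)-g.min(2)<25)).astype(np.uint8)
    m=cv2.morphologyEx(m,cv2.MORPH_OPEN,np.ones((5,5)))
    n,_,st,ce=cv2.connectedComponentsWithStats(m)
    return [(np.round(ce[i],1),st[i]) for i in range(1,n) if 600<st[i][4]<6000]
E
python3 - <<'E'
from h import *
c=snap('wrist')
for p,s in caps(c): print(p,s,np.round(at_z(c,p,.094),4))
for p in [(325,231),(324,397)]:print(np.round(at_z(c,p,.094),4))
for p in [(284,172),(370,172),(288,388),(326,253),(326,323)]:print(np.round(at_z(c,p,.042),4))
E
```

```text
[486.3  87.7] [ 458   48   63   84 3831] [0.6699 0.1642 0.094 ]
[262.8 160.7] [ 188  137  234   55 3463] [0.5076 0.1268 0.094 ]
[572.  312.8] [ 536  281   73   64 3628] [ 0.7554 -0.0214  0.094 ]
[324.3 398. ] [ 300  378   50   41 1610] [ 0.5361 -0.095   0.094 ]
[0.5495 0.0687 0.094 ]
[ 0.536  -0.0938  0.094 ]
[0.5162 0.1106 0.042 ]
[0.5929 0.1045 0.042 ]
[ 0.4936 -0.1256  0.042 ]
[0.5478 0.0305 0.042 ]
[ 0.5419 -0.0466  0.042 ]
```

Call:
send_rows(moves=[0.06,0,-1,0,0,0,-0.6,0,0,-1,0,0,0,-0.6,0,0,-1,0,0,0,-0.6,0,0,-1,0,0,0,-0.6,0,0,-0.9,0,0,0,-0.6,0,0,-0.8,0,0,0,-0.6,0,0,-0.8,0,0,0,-0.6,0,0,0,0,0,0,1], squeeze=40)

```text
time: 8.2
ee_pos: [0.5486, 0.0684, 0.0575]
tcp_rot: [-179.9, 0.0, 85.5]
wrist_force: [2.3, 0.0, -0.5]
opening: 0.0515
grasp_force: 0.2
```

Call:
send_rows(moves=[0,0,0,0,0,0,1,0,0,0,0,0,0,1,0,0,0.5,0,0,0,1,0,0,1,0,0,0,1,0,0,1,0,0,0,1])

```text
time: 8.82
ee_pos: [0.5498, 0.0683, 0.1232]
tcp_rot: [180.0, -0.0, 85.5]
wrist_force: [0.4, -0.3, -0.6]
opening: 0.0491
grasp_force: 41.7
```

Call:
send_rows(moves=[0,0,1,0,0,0,1,0,0,1,0,0,0,1,0,0.5,1,0,0,0,1,0,1,0,0,0,0,1,0,1,0,0,0,0,1,0,1,0,0,0,0,1,0,1,0,0,0,0,1,0,1,0,0,0,0,1])

```text
time: 9.82
ee_pos: [0.5497, 0.2067, 0.1976]
tcp_rot: [179.9, -0.0, 85.5]
wrist_force: [-0.2, -0.4, -0.9]
opening: 0.0491
grasp_force: 41.8
```

Call:
send_rows(moves=[0,1,0,0,0,0,1,0,1,0,0,0,0,1,0,1,0,0,0,0,1,0,1,0,0,0,0,1,-0.2,1,-0.7,0,0,0,1,-0.2,1,-1,0,0,0,1,0,0,-1,0,0,0,1,0,0,-1,0,0,0,1])

```text
time: 10.82
ee_pos: [0.5395, 0.3569, 0.103]
tcp_rot: [-180.0, 0.0, 85.5]
wrist_force: [0.8, 0.3, -1.2]
opening: 0.049
grasp_force: 41.8
```

```bash
python3 - <<'E'
from h import *
o=bot.get_obs();print(o['time'],o['ee_pos'],o['tcp_rot'],o['opening'])
c=snap('scene','s2')
for q,z in [('out_tray',0),('done0_mid',.11)]: lm('scene',c,q,z,4)
c=snap('wrist');lm('wrist',c,'out_tray',0)
c=snap('top');lm('top',c,'raw0_mid',.036)
E
```

```text
10.825 [0.53947625 0.35694204 0.1030155 ] [-1.79998522e+02  3.49887910e-03  8.55193018e+01] 0.04896893416018584
out_tray scene 0.97 [457. 252.] [0.511 0.36  0.   ]
out_tray scene 0.38 [454. 304.] [0.682 0.329 0.   ]
done0_mid scene 0.92 [280. 234.] [ 0.579 -0.087  0.11 ]
done0_mid scene 0.77 [361. 202.] [0.455 0.105 0.11 ]
out_tray wrist 0.63 [280. 238.] [0.508 0.361 0.   ]
raw0_mid top 0.69 [477. 275.] [ 0.465 -0.322  0.036]
raw0_mid top 0.49 [289. 237.] [0.543 0.061 0.036]
```

View pics/s2.png

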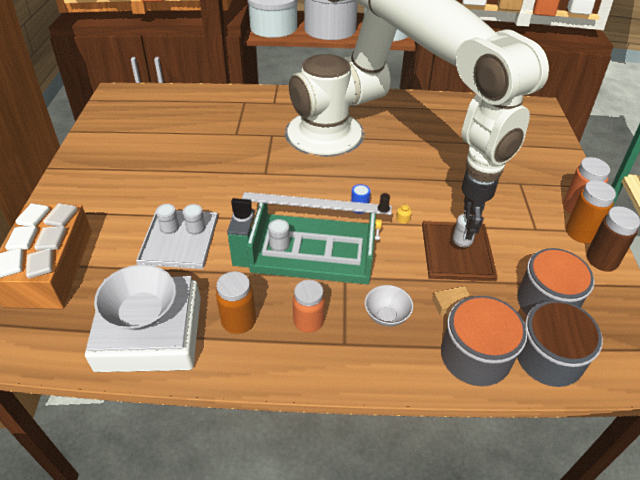

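The tin hangs over the wooden tray at (463,232). Lower, release and go back.

Call:
send_rows(moves=[0,0,-1,0,0,0,1,0,0,-1,0,0,0,1,0,0,-0.4,0,0,0,1,0,0,-0.2,0,0,0,1,0,0,0,0,0,0,1,0,0,0,0,0,0,-0.5,0,0,0,0,0,0,-0.6,0,0,0,0,0,0,-0.6])

```text
time: 12.18
ee_pos: [0.5399, 0.3559, 0.0393]
tcp_rot: [180.0, -0.0, 85.5]
wrist_force: [-0.1, -0.0, -1.0]
opening: 0.0682
grasp_force: 0.0
```

Call:
send_rows(moves=[0,0,1,0,0,0,-0.6,0,0,1,0,0,0,-0.6,0,0,1,0,0,0,-0.6,0,0,1,0,0,0,-0.6,0,0,1,0,0,0,-0.6,0,-1,1,0,0,0,-0.6,0,-1,1,0,0,0,-0.6,0,-1,0,0,0,0,-0.6])

```text
time: 13.18
ee_pos: [0.5403, 0.2804, 0.2159]
tcp_rot: [179.8, -0.1, 85.5]
wrist_force: [0.4, 0.6, -0.4]
opening: 0.0682
grasp_force: 0.0
```

Call:
send_rows(moves=[0,-1,0,0,0,0,-0.6,0,-1,0,0,0,0,-0.6,0,-1,0,0,0,0,-0.6,0,-1,0,0,0,0,-0.6,0,-1,0,0,0,0,-0.6,0,-1,0,0,0,0,-0.6,0,-1,0,0,0,0,-0.6,0,-1,0,0,0,0,-0.6])

```text
time: 14.18
ee_pos: [0.539, 0.0793, 0.2124]
tcp_rot: [-179.9, 0.0, 85.5]
wrist_force: [1.3, 0.5, -0.5]
opening: 0.0684
grasp_force: 0.0
```

Call:
send_rows(moves=[0,-1,0,0,0,0,-0.6,0,-1,0,0,0,0,-0.6,0,-1,0,0,0,0,-0.6,0,-1,0,0,0,0,-0.6,0,-1,0,0,0,0,-0.6,0,0,0,0,0,0,-0.6])

```text
time: 14.92
ee_pos: [0.5389, -0.0459, 0.2125]
tcp_rot: [-179.9, 0.0, 85.3]
wrist_force: [0.2, -0.3, -0.6]
opening: 0.0685
grasp_force: 0.0
```

```bash
python3 - <<'E'
from h import *
o=bot.get_obs();print(o['time'],o['ee_pos'],o['tcp_rot'],o['opening'])
c=snap('wrist','w3')
for p,s in caps(c): print(p,s,np.round(at_z(c,p,.094),4))
lm('wrist',c,'done0_mid',.062);lm('wrist',c,'clamp_grip',.157)
c=snap('top')
lm('top',c,'done0_mid',.062)
E
```

```text
14.925 [ 0.53889299 -0.04590543  0.21249691] [-1.79899436e+02  6.54431416e-03  8.53349133e+01] 0.06849991186476305
[54.  39.1] [  28   11   53   57 2325] [0.3753 0.1013 0.094 ]
[610.3 171.8] [ 574  126   66   88 4719] [ 0.7504 -0.0155  0.094 ]
[214.1 271.1] [ 193  233   43   84 2747] [ 0.4498 -0.0694  0.094 ]
[606.5 381.7] [ 565  346   75   72 4297] [ 0.7796 -0.2042  0.094 ]
[342.9 356.4] [280 354 125   6 733] [ 0.5468 -0.1581  0.094 ]
[627.5 441.7] [608 427  32  40 772] [ 0.8119 -0.2771  0.094 ]
done0_mid wrist 0.87 [85. 50.] [0.375 0.1   0.062]
done0_mid wrist 0.59 [323. 276.] [ 0.535 -0.095  0.062]
clamp_grip wrist 0.65 [326. 438.] [ 0.53  -0.18   0.157]
done0_mid top 0.64 [268. 333.] [0.355 0.101 0.062]
```

View pics/w3.png

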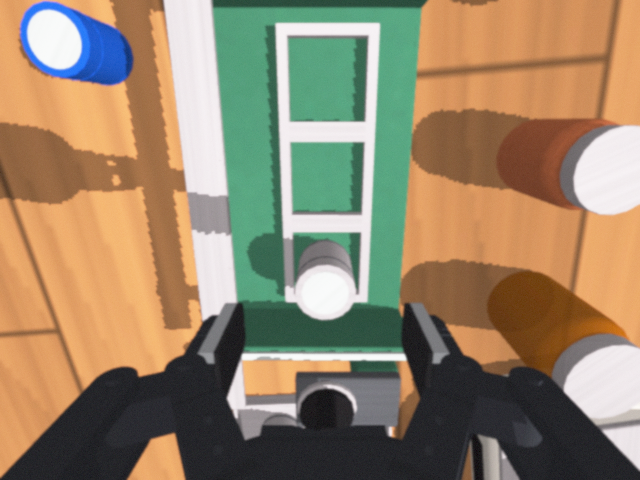

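Tin in pocket0 has its top at (325,290), i.e. (0.535,-0.095). Grasp it.

Call:
send_rows(moves=[-0.14,-1,0,0,0,0,-0.6,0,-0.95,-0.5,0,0,0,-0.6,0,0,-1,0,0,0,-0.6,0,0,-1,0,0,0,-0.6,0,0,-1,0,0,0,-0.6,0,0,-1,0,0,0,-0.6,0,0,-1,0,0,0,-0.6,0,0,-0.6,0,0,0,-0.6])

```text
time: 16.18
ee_pos: [0.5357, -0.0922, 0.06]
tcp_rot: [-179.9, -0.0, 85.5]
wrist_force: [0.0, -0.9, 0.1]
opening: 0.0682
grasp_force: 0.0
```

Call:
send_rows(moves=[0,0,-0.1,0,0,0,-0.6,0,0,0,0,0,0,1,0,0,0,0,0,0,1,0,0,0,0,0,0,1,0,0,0.5,0,0,0,1,0,0,1,0,0,0,1,0,0,1,0,0,0,1,0,0,1,0,0,0,1])

```text
time: 17.18
ee_pos: [0.5361, -0.0929, 0.1478]
tcp_rot: [180.0, 0.0, 85.5]
wrist_force: [-0.3, 0.1, -1.4]
opening: 0.0494
grasp_force: 41.7
```

Call:
send_rows(moves=[-0.2,0.5,1,0,0,0,1,-0.2,1,1,0,0,0,1,-0.2,1,0,0,0,0,1,-0.2,1,0,0,0,0,1,-0.2,1,0,0,0,0,1,-0.2,1,0,0,0,0,1,-0.2,1,0,0,0,0,1,-0.2,1,0,0,0,0,1])

```text
time: 18.18
ee_pos: [0.4959, 0.0953, 0.1971]
tcp_rot: [180.0, -0.0, 85.5]
wrist_force: [-0.5, 0.1, -0.8]
opening: 0.0486
grasp_force: 41.7
```

Call:
send_rows(moves=[-0.2,1,0,0,0,0,1,-0.2,1,0,0,0,0,1,-0.2,1,0,0,0,0,1,-0.2,1,0,0,0,0,1,-0.2,1,0,0,0,0,1,-0.2,1,0,0,0,0,1,-0.2,1,0,0,0,0,1,-0.2,1,0,0,0,0,1])

```text
time: 19.18
ee_pos: [0.4559, 0.2953, 0.197]
tcp_rot: [180.0, -0.0, 85.5]
wrist_force: [-0.0, -1.0, -2.2]
opening: 0.0492
grasp_force: 41.7
```

Call:
send_rows(moves=[0,1,0,0,0,0,1,0,1,-0.5,0,0,0,1,0,0.5,-1,0,0,0,1,0,0,-1,0,0,0,1,0,0,-1,0,0,0,1,0,0,-1,0,0,0,1,0,0,-1,0,0,0,1,0,0,0,0,0,0,1])

```text
time: 20.18
ee_pos: [0.4549, 0.3563, 0.0563]
tcp_rot: [-179.8, 0.2, 85.5]
wrist_force: [-0.2, 0.2, -1.1]
opening: 0.0488
grasp_force: 41.8
```

Call:
send_rows(moves=[0,0,-0.5,0,0,0,1,0,0,-0.22,0,0,0,1,0,0,0,0,0,0,1,0,0,0,0,0,0,-0.5,0,0,0,0,0,0,-0.6,0,0,0,0,0,0,-0.6,0,0,1,0,0,0,-0.6,0,0,1,0,0,0,-0.6])

```text
time: 21.18
ee_pos: [0.4561, 0.357, 0.0914]
tcp_rot: [-180.0, 0.0, 85.5]
wrist_force: [1.2, -0.1, -1.0]
opening: 0.0684
grasp_force: 0.0
```

Call:
send_rows(moves=[0,0,1,0,0,0,-0.6,0,-0.5,1,0,0,0,-0.6,0,-1,1,0,0,0,-0.6,0,-1,1,0,0,0,-0.6,0,-1,1,0,0,0,-0.6,0,-1,0,0,0,0,-0.6,0,-1,0,0,0,0,-0.6,0,-1,0,0,0,0,-0.6])

```text
time: 22.18
ee_pos: [0.4561, 0.1938, 0.2161]
tcp_rot: [180.0, -0.0, 85.5]
wrist_force: [-0.3, 0.2, 0.6]
opening: 0.0686
grasp_force: 0.0
```

```bash
python3 - <<'E'
from h import *
o=bot.get_obs();print(o['time'],o['ee_pos'],o['tcp_rot'],o['opening'])
c=snap('top')
for p,s in caps(c): print(p,s,np.round(at_z(c,p,.068),4))
lm('top',c,'raw0_mid',.036); lm('top',c,'clamp_grip',.157)
i=c['color'][:,:,::-1]
cv2.imwrite('pics/t3.png',np.hstack([cv2.resize(i[190:320,90:210],None,fx=3,fy=3),cv2.resize(i[190:320,395:540],None,fx=3,fy=3)]))
E
```

```text
22.175 [0.45614207 0.19377274 0.21607423] [ 1.79972143e+02 -1.29395075e-02  8.54753690e+01] 0.06857845379447851
[312.6 278.7] [ 246  270  142   17 1443] [0.4603 0.0129 0.068 ]
[321.6 461.1] [ 269  442  105   38 2360] [ 0.1068 -0.0027  0.068 ]
raw0_mid top 0.82 [479. 275.] [ 0.464 -0.326  0.036]
clamp_grip top 0.62 [422. 240.] [ 0.532 -0.182  0.157]
```

View pics/t3.png

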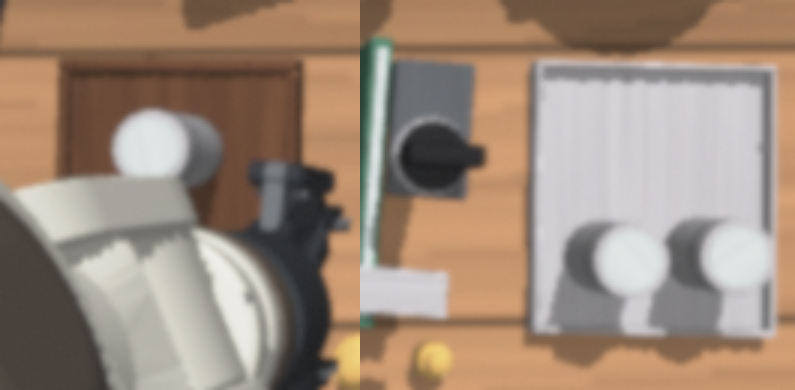

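Wooden tray holds the first tin upright; knob grip bar lies along world y at the moment. Waiting tins' tops at top-view px (485.7,276.7) and (521,275.3). Going to the steel tray.

Call:
send_rows(moves=[0,-1,0,0,0,0,-0.6,0,-1,0,0,0,0,-0.6,0,-1,0,0,0,0,-0.6,0,-1,0,0,0,0,-0.6,0,-1,0,0,0,0,-0.6,0,-1,0,0,0,0,-0.6,0,-1,0,0,0,0,-0.6,0,-1,0,0,0,0,-0.6])

```text
time: 23.32
ee_pos: [0.4565, -0.0055, 0.2159]
tcp_rot: [180.0, -0.0, 85.5]
wrist_force: [-0.3, -0.1, 0.3]
opening: 0.0682
grasp_force: 0.0
```

Call:
send_rows(moves=[0,-1,0,0,0,0,-0.6,0,-1,0,0,0,0,-0.6,0,-1,0,0,0,0,-0.6,0,-1,0,0,0,0,-0.6,0,-1,0,0,0,0,-0.6,0,-1,0,0,0,0,-0.6,0,-1,0,0,0,0,-0.6,0,-1,0,0,0,0,-0.6])

```text
time: 24.32
ee_pos: [0.4568, -0.2057, 0.2158]
tcp_rot: [180.0, -0.0, 85.5]
wrist_force: [1.3, -0.4, 0.5]
opening: 0.0681
grasp_force: 0.0
```

Call:
send_rows(moves=[0,-1,0,0,0,0,-0.6,0.2,-1,0,0,0,0,-0.6,0.2,-1,0,0,0,0,-0.6,0,0,0,0,0,0,-0.6])

```text
time: 24.82
ee_pos: [0.4668, -0.2811, 0.2152]
tcp_rot: [-180.0, -0.0, 85.4]
wrist_force: [0.4, 1.0, 0.2]
opening: 0.0682
grasp_force: 0.0
```

```bash
python3 - <<'E'
from h import *
o=bot.get_obs();print(o['time'],o['ee_pos'],o['tcp_rot'],o['opening'])
c=snap('wrist','w4')
lm('wrist',c,'raw0_mid',.036)
for d in bot.boxes_of('wrist','raw0_mid')[:3]:print(d)
for d in bot.trace('wrist','clamp_grip')[:2]:print(d['extent'],d['p'])
t=snap('top')
for p in [(485.7,276.7),(521,275.3)]:print(np.round(at_z(t,p,.068),4))
for d in bot.landmark_of('top','done0_mid'): print(d['p'],d['pixel'],at_z(t,d['pixel'],.041))
E
```

```text
24.825 [ 0.46682126 -0.2810701   0.21515984] [-1.79966936e+02 -2.01297138e-02  8.54174059e+01] 0.06820650898675992
raw0_mid wrist 0.96 [323. 260.] [ 0.463 -0.327  0.036]
{'extent': [294.8, 226.1, 350.7, 296.6], 'p': 0.9}
{'extent': [240.4, 2.1, 523.8, 126.7], 'p': 0.48}
[293.3, 227.5, 350.1, 293.0] 0.36
[ 0.4619 -0.328   0.068 ]
[ 0.4641 -0.3984  0.068 ]
0.86 [268.9, 333.1] [0.34999449 0.1020289  0.041     ]
0.61 [148.6, 282.0] [0.45381157 0.34605006 0.041     ]
```

View pics/w4.png

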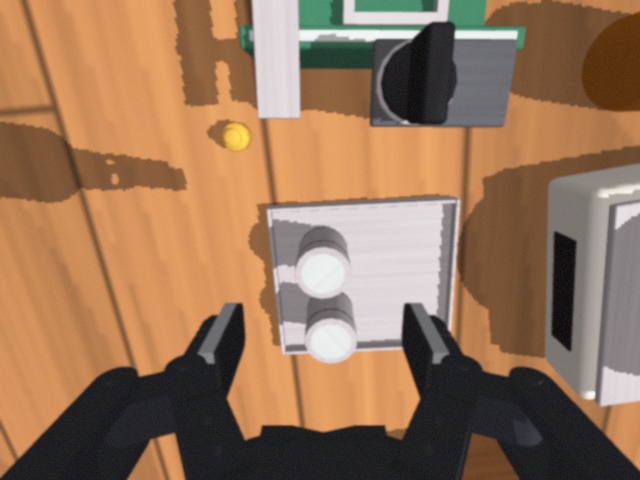

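Waiting tins' tops at (323,272) and (331,341), i.e. (0.4625,-0.328) and (0.464,-0.398). Grasp the first.

Call:
send_rows(moves=[-0.16,-0.94,-0.4,0,0,0,-0.6,0,-0.94,-1,0,0,0,-0.6,0,0,-1,0,0,0,-0.6,0,0,-1,0,0,0,-0.6,0,0,-1,0,0,0,-0.6,0,0,-1,0,0,0,-0.6,0,0,-1,0,0,0,-0.6,0,0,-0.9,0,0,0,-0.6])

```text
time: 26.12
ee_pos: [0.4622, -0.3268, 0.0326]
tcp_rot: [180.0, -0.0, 85.5]
wrist_force: [0.8, -0.3, -0.5]
opening: 0.0684
grasp_force: 0.0
```

Call:
send_rows(moves=[0,0,0,0,0,0,1,0,0,0,0,0,0,1,0,0,0,0,0,0,1,0,0,0.5,0,0,0,1,0,0,1,0,0,0,1,0,0,1,0,0,0,1,0,0,1,0,0,0,1,0,0,1,0,0,0,1])

```text
time: 27.12
ee_pos: [0.4623, -0.3275, 0.148]
tcp_rot: [179.9, 0.0, 85.5]
wrist_force: [1.2, -0.3, -1.8]
opening: 0.0492
grasp_force: 41.7
```

Call:
send_rows(moves=[0.3,0,1,0,0,0,1,0.3,0.2,1,0,0,0,1,0.3,1,1,0,0,0,1,0.3,1,0,0,0,0,1,0.3,1,0,0,0,0,1,0.3,1,0,0,0,0,1,0.3,1,0,0,0,0,1,0.3,1,0,0,0,0,1])

```text
time: 28.12
ee_pos: [0.5224, -0.1716, 0.2222]
tcp_rot: [179.9, 0.0, 85.5]
wrist_force: [-0.5, -0.7, -1.8]
opening: 0.0493
grasp_force: 41.9
```

Call:
send_rows(moves=[0.3,1,0,0,0,0,1,0.3,1,0,0,0,0,1,0.3,1,0,0,0,0,1,0,1,0,0,0,0,1,0,1,0,0,0,0,1,0,1,-0.6,0,0,0,1,0,0.5,-1,0,0,0,1,0,0,-1,0,0,0,1])

```text
time: 29.12
ee_pos: [0.5449, -0.009, 0.1566]
tcp_rot: [179.9, -0.0, 85.6]
wrist_force: [0.2, 0.4, -1.6]
opening: 0.0491
grasp_force: 41.9
```

```bash
python3 - <<'E'
from h import *
o=bot.get_obs();print(o['time'],o['ee_pos'],o['tcp_rot'],o['opening'],o['grasp_force'])
c=snap('wrist','w5')
E
```

```text
29.125 [ 0.5448974  -0.00897068  0.15656499] [ 1.79900290e+02 -1.32719688e-02  8.55513170e+01] 0.04911425333293448 41.88097536563873
```

View pics/w5.png

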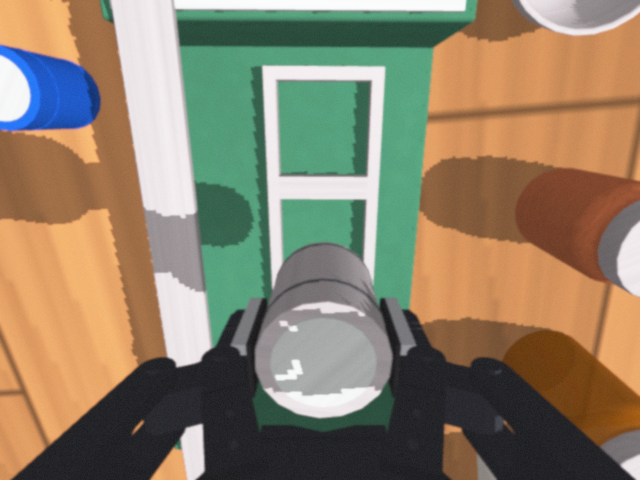

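Tin upright in the grip and lined up with the middle pocket (its cell below the divider at row 187). Lower.

Call:
send_rows(moves=[0,0,-1,0,0,0,1,0,0,-1,0,0,0,1,0,0,-1,0,0,0,1,0,0,-0.6,0,0,0,1,0,0,-0.2,0,0,0,1,0,0,-0.12,0,0,0,1,0,0,0,0,0,0,1])

```text
time: 30.05
ee_pos: [0.5451, -0.01, 0.0586]
tcp_rot: [179.9, -0.0, 85.5]
wrist_force: [0.3, 0.0, -2.2]
opening: 0.0491
grasp_force: 42.1
```

Release, rise and go back to the steel tray.

Call:
send_rows(moves=[0,0,0,0,0,0,-0.5,0,0,0,0,0,0,-0.6,0,0,0,0,0,0,-0.6,0,0,1,0,0,0,-0.6,0,0,1,0,0,0,-0.6,0,0,1,0,0,0,-0.6,0,0,1,0,0,0,-0.6,0,0,1,0,0,0,-0.6])

```text
time: 31.05
ee_pos: [0.5446, -0.0099, 0.1837]
tcp_rot: [180.0, -0.0, 85.5]
wrist_force: [-0.1, -0.1, 0.9]
opening: 0.0682
grasp_force: 0.0
```

Call:
send_rows(moves=[0,0,1,0,0,0,-0.6,-0.3,-1,0.6,0,0,0,-0.6,-0.3,-1,0,0,0,0,-0.6,-0.3,-1,0,0,0,0,-0.6,-0.3,-1,0,0,0,0,-0.6,-0.3,-1,0,0,0,0,-0.6,-0.3,-1,0,0,0,0,-0.6,-0.3,-1,0,0,0,0,-0.6])

```text
time: 32.05
ee_pos: [0.4919, -0.1858, 0.2229]
tcp_rot: [180.0, 0.0, 85.5]
wrist_force: [0.6, 0.4, -0.3]
opening: 0.0685
grasp_force: 0.0
```

Call:
send_rows(moves=[-0.3,-1,0,0,0,0,-0.6,-0.3,-1,0,0,0,0,-0.6,-0.3,-1,0,0,0,0,-0.6,-0.3,-1,0,0,0,0,-0.6,0,-1,0,0,0,0,-0.6,0,-1,0,0,0,0,-0.6,0,0,0,0,0,0,-0.6])

```text
time: 32.92
ee_pos: [0.4619, -0.3361, 0.2223]
tcp_rot: [-180.0, -0.0, 85.4]
wrist_force: [-0.8, -0.2, 0.4]
opening: 0.0683
grasp_force: 0.0
```

```bash
python3 - <<'E'
from h import *
o=bot.get_obs();print(o['time'],o['ee_pos'],o['tcp_rot'],o['opening'])
c=snap('wrist','w6')
lm('wrist',c,'raw0_mid',.036)
for d in bot.boxes_of('wrist','raw0_mid')[:3]:print(d)
for p,s in caps(c): print(p,s,np.round(at_z(c,p,.068),4))
t=snap('top')
lm('top',t,'done0_mid',.062)
E
```

```text
32.925 [ 0.46191879 -0.33608305  0.22229032] [-1.79967505e+02 -1.16405168e-02  8.53714860e+01] 0.06827146150903692
{'extent': [254.2, 0.0, 301.0, 26.2], 'p': 0.47}
[403.5 201.3] [353 194  90  14 611] [ 0.5313 -0.3237  0.068 ]
[331.8 285.1] [ 311  266   43   39 1333] [ 0.465  -0.3968  0.068 ]
done0_mid top 0.96 [270. 333.] [0.354 0.097 0.062]
done0_mid top 0.57 [147. 283.] [0.454 0.342 0.062]
```

View pics/w6.png

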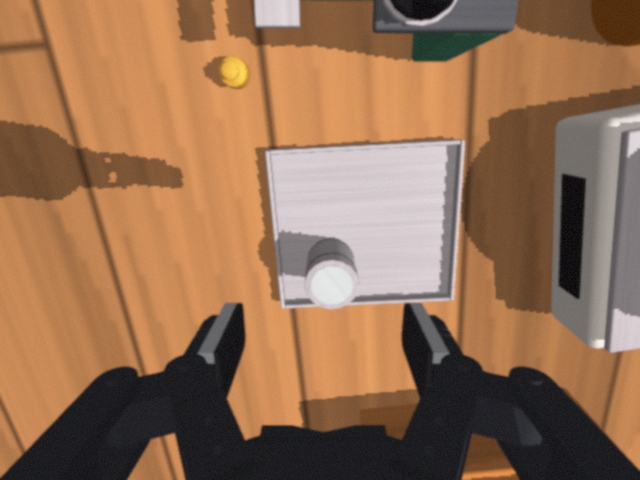

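Remaining waiting tin at (331,284): (0.465,-0.397). Grasp it.

Call:
send_rows(moves=[0.12,-0.9,-0.6,0,0,0,-0.6,0,-0.9,-1,0,0,0,-0.6,0,-0.64,-1,0,0,0,-0.6,0,0,-1,0,0,0,-0.6,0,0,-1,0,0,0,-0.6,0,0,-1,0,0,0,-0.6,0,0,-1,0,0,0,-0.6,0,0,-1,0,0,0,-0.6])

```text
time: 34.17
ee_pos: [0.4649, -0.3963, 0.031]
tcp_rot: [-180.0, -0.0, 85.5]
wrist_force: [0.7, -1.1, -0.0]
opening: 0.068
grasp_force: 0.0
```

Call:
send_rows(moves=[0,0,0,0,0,0,1,0,0,0,0,0,0,1,0,0,0,0,0,0,1,0,0,0.5,0,0,0,1,0,0,1,0,0,0,1,0,0,1,0,0,0,1,0,0,1,0,0,0,1,0,0,1,0,0,0,1])

```text
time: 35.17
ee_pos: [0.4653, -0.396, 0.1476]
tcp_rot: [179.9, 0.1, 85.5]
wrist_force: [-0.2, -0.2, -1.1]
opening: 0.0493
grasp_force: 41.7
```

Call:
send_rows(moves=[0.3,0,1,0,0,0,1,0.3,0.24,1,0,0,0,1,0.3,1,1,0,0,0,1,0.3,1,0,0,0,0,1,0.3,1,0,0,0,0,1,0.3,1,0,0,0,0,1,0.3,1,0,0,0,0,1,0.3,1,0,0,0,0,1])

```text
time: 36.17
ee_pos: [0.5254, -0.2391, 0.2218]
tcp_rot: [179.9, 0.0, 85.5]
wrist_force: [0.4, -0.7, -1.0]
opening: 0.0493
grasp_force: 41.9
```

Call:
send_rows(moves=[0.3,1,0,0,0,0,1,0.24,1,0,0,0,0,1,0,1,0,0,0,0,1,0,1,0,0,0,0,1,0,1,0,0,0,0,1,0,1,0,0,0,0,1,0,0,-0.6,0,0,0,1,0,0,-1,0,0,0,1])

```text
time: 37.17
ee_pos: [0.5392, -0.0902, 0.181]
tcp_rot: [179.8, 0.0, 85.5]
wrist_force: [0.5, -0.1, -2.2]
opening: 0.0491
grasp_force: 41.9
```

```bash
python3 - <<'E'
from h import *
o=bot.get_obs();print(o['time'],o['ee_pos'],o['tcp_rot'],o['opening'],o['grasp_force'])
c=snap('wrist','w7')
E
```

```text
37.175 [ 0.53920023 -0.09015504  0.18103285] [1.79846254e+02 2.80145508e-02 8.55056169e+01] 0.049077048484231355 41.93685829639435
```

View pics/w7.png

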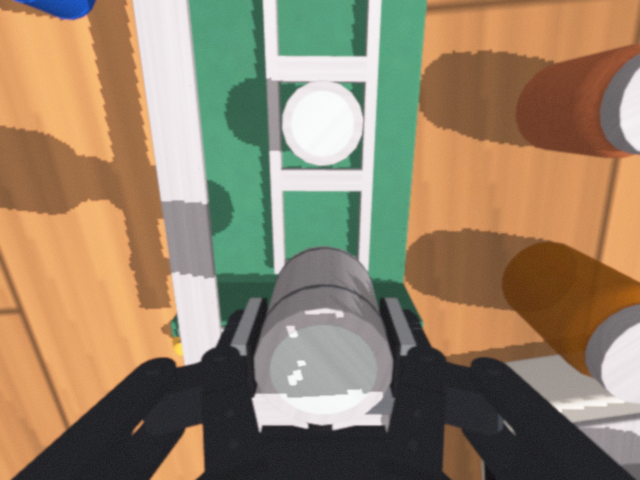

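First tin stands centred in the middle pocket (322,122); the second is lined up above pocket0. Lower and release.

Call:
send_rows(moves=[0,0,-1,0,0,0,1,0,0,-1,0,0,0,1,0,0,-1,0,0,0,1,0,0,-1,0,0,0,1,0,0,-0.6,0,0,0,1,0,0,-0.2,0,0,0,1,0,0,-0.1,0,0,0,1,0,0,0,0,0,0,1])

```text
time: 38.22
ee_pos: [0.539, -0.09, 0.0585]
tcp_rot: [179.9, 0.0, 85.5]
wrist_force: [-0.2, 0.9, -1.4]
opening: 0.0491
grasp_force: 42.1
```

Call:
send_rows(moves=[0,0,0,0,0,0,-0.5,0,0,0,0,0,0,-0.6,0,0,0,0,0,0,-0.6,0,0,1,0,0,0,-0.6,0,0,1,0,0,0,-0.6,0,0,1,0,0,0,-0.6,0,0,1,0,0,0,-0.6,0,0,1,0,0,0,-0.6])

```text
time: 39.22
ee_pos: [0.5386, -0.0899, 0.1837]
tcp_rot: [180.0, 0.0, 85.5]
wrist_force: [0.8, 0.8, -0.5]
opening: 0.0685
grasp_force: 0.0
```

Call:
send_rows(moves=[-0.32,1,0.5,0,0,0,-0.4,-0.32,1,0,0,0,0,-0.4,-0.32,1,0,0,0,0,-0.4,-0.32,1,0,0,0,0,-0.4,-0.32,1,0,0,0,0,-0.4,-0.32,1,0,0,0,0,-0.4,-0.32,1,0,0,0,0,-0.4,-0.32,1,0,0,0,0,-0.4])

```text
time: 40.22
ee_pos: [0.4744, 0.1109, 0.1955]
tcp_rot: [180.0, -0.0, 85.5]
wrist_force: [0.4, 0.9, 0.3]
opening: 0.0597
grasp_force: 0.0
```

Call:
send_rows(moves=[0,1,0,0,0,0,-0.4,0,1,0,0,0,0,-0.4,0,0,0,0,0,0,-0.4])

```text
time: 40.6
ee_pos: [0.4745, 0.1612, 0.1952]
tcp_rot: [-180.0, -0.0, 85.6]
wrist_force: [0.6, 0.0, -0.5]
opening: 0.0598
grasp_force: 0.0
```

```bash
python3 - <<'E'
from h import *
o=bot.get_obs();print(o['time'],o['ee_pos'],o['tcp_rot'],o['opening'],o['grasp_force'])
c=snap('wrist','w8')
lm('wrist',c,'keeper_grip',.132)
lm('wrist',c,'done0_mid',.062)
c=snap('top')
lm('top',c,'done0_mid',.041);lm('top',c,'keeper_grip',.132)
cv2.imwrite('pics/t8.png',cv2.resize(c['color'][120:360,90:560,::-1],None,fx=1.7,fy=1.7))
E
```

```text
40.6 [0.47453581 0.16120184 0.19524388] [-1.79996588e+02 -3.37378140e-03  8.55963823e+01] 0.059839176859907015 0.0
keeper_grip wrist 0.96 [323. 264.] [0.474 0.159 0.132]
done0_mid top 0.57 [271. 332.] [0.352 0.098 0.041]
done0_mid top 0.47 [288. 235.] [0.548 0.063 0.041]
keeper_grip top 0.68 [229. 271.] [0.479 0.163 0.132]
```

View pics/w8.png

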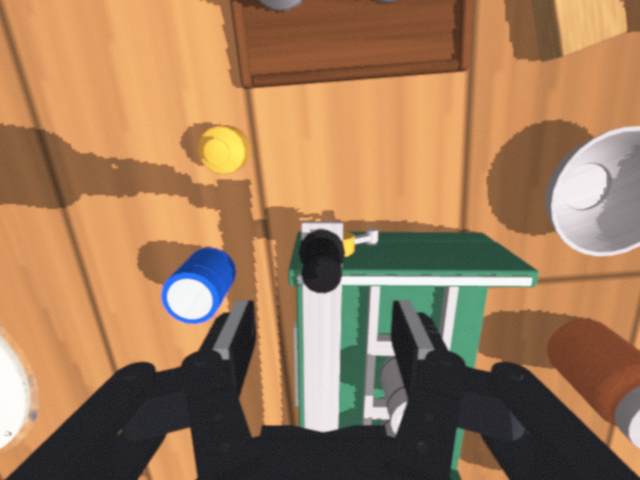

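Keeper knob at (322,262), centred between the fingers; both finished tins show in the wooden tray. Grip it and push home.

Call:
send_rows(moves=[0,0,-1,0,0,0,-0.4,0,0,-1,0,0,0,-0.4,0,0,-0.9,0,0,0,-0.4,0,0,0,0,0,0,1,0,0,0,0,0,0,1,0,0,0,0,0,0,1,0,0,0,0,0,0,1,0,0,0,0,0,0,1])

```text
time: 41.9
ee_pos: [0.475, 0.1599, 0.1239]
tcp_rot: [179.9, 0.0, 85.5]
wrist_force: [-2.8, -4.0, 5.6]
opening: 0.0227
grasp_force: 40.0
```

Call:
send_rows(moves=[0.5,-0.04,0,0,0,0,1,0.5,-0.04,0,0,0,0,1,0.5,-0.04,0,0,0,0,1,0.5,-0.04,0,0,0,0,1,0.5,-0.04,0,0,0,0,1,0.5,-0.04,0,0,0,0,1,0.5,-0.04,0,0,0,0,1,0,0,0,0,0,0,1])

```text
time: 42.9
ee_pos: [0.5584, 0.153, 0.1237]
tcp_rot: [-179.5, 0.0, 85.5]
wrist_force: [-27.1, -3.8, 16.6]
opening: 0.0225
grasp_force: 42.4
```

Keeper measured back at its home position (x 0.558). Release, go above the hand knob.

Call:
send_rows(moves=[0,0,0,0,0,0,-0.4,0,0,0,0,0,0,-0.4,0,0,1,0,0,0,-0.4,0,0,1,0,0,0,-0.4,0,0,1,0,0,0,-0.4,0,-0.5,1,0,0,0,-0.4,-0.2,-1,0,0,0,0,-0.4,-0.2,-1,0,0,0,0,-0.4])

```text
time: 43.9
ee_pos: [0.5526, 0.0902, 0.2231]
tcp_rot: [179.9, -0.0, 85.5]
wrist_force: [0.7, 0.3, 0.1]
opening: 0.0598
grasp_force: 0.0
```

Call:
send_rows(moves=[-0.2,-1,0,0,0,0,-0.4,-0.2,-1,0,0,0,0,-0.4,-0.2,-1,0,0,0,0,-0.4,0,-1,0,0,0,0,-0.4,0,-1,0,0,0,0,-0.4,0,-1,0,0,0,0,-0.4,0,-1,0,0,0,0,-0.4,0,-1,0,0,0,0,-0.4])

```text
time: 44.9
ee_pos: [0.5375, -0.1103, 0.2228]
tcp_rot: [180.0, 0.0, 85.5]
wrist_force: [-0.0, 0.2, -0.3]
opening: 0.0601
grasp_force: 0.0
```

Call:
send_rows(moves=[0,-1,0,0,0,0,-0.4,0,-0.6,0,0,0,0,-0.4,0,0,0,0,0,0,-0.4])

```text
time: 45.28
ee_pos: [0.5373, -0.15, 0.2226]
tcp_rot: [-180.0, -0.0, 85.4]
wrist_force: [0.5, 0.8, 0.7]
opening: 0.0597
grasp_force: 0.0
```

```bash
python3 - <<'E'
from h import *
o=bot.get_obs();print(o['time'],o['ee_pos'],o['tcp_rot'],o['q'],o['torque'])
c=snap('wrist','w9')
lm('wrist',c,'clamp_grip',.157)
c=snap('top'); lm('top',c,'keeper_grip',.132)
E
```

```text
45.275 [ 0.537276   -0.15001738  0.22262587] [-1.79999642e+02 -7.01828467e-03  8.53973099e+01] [-1.56041999e+01  5.88621573e+00  1.00908693e+01  9.42063444e+01
  6.82096791e-03  7.89984901e+01] [-0.00414177 -0.00880542 -0.03283576]
clamp_grip wrist 0.97 [315. 305.] [ 0.529 -0.181  0.157]
keeper_grip top 0.95 [234. 226.] [0.561 0.153 0.132]
```

View pics/w9.png

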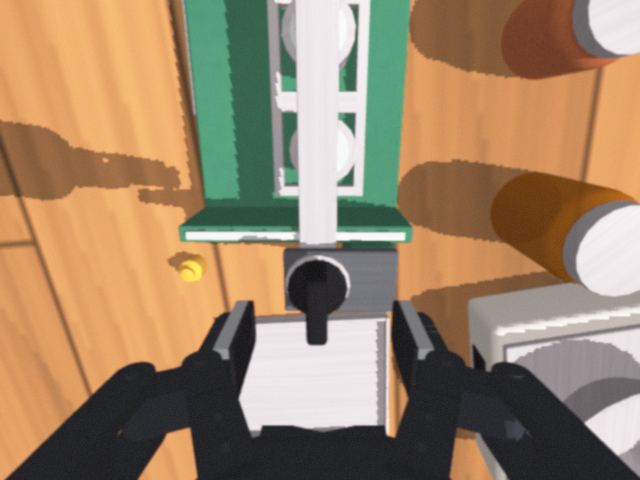

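Keeper bar lies home over both tins (tops peeping at (320,30), (322,148)); hand knob bar at (316,305) aligned with the tool. Clockwise raises joint 6 (now 79°), so first half-turn counter-clockwise for range.

Call:
send_rows(moves=[-0.25,-0.6,0,0,0,1,-0.4,0,-0.6,0,0,0,1,-0.4,0,0,0,0,0,1,-0.4,0,0,0,0,0,1,-0.4,0,0,0,0,0,1,-0.4,0,0,0,0,0,1,-0.4,0,0,0,0,0,1,-0.4])

```text
time: 46.35
ee_pos: [0.5311, -0.1787, 0.2229]
tcp_rot: [180.0, 0.0, 146.0]
wrist_force: [0.2, -0.3, -0.0]
opening: 0.06
grasp_force: 0.0
```

Call:
send_rows(moves=[0,0,0,0,0,1,-0.4,0,0,0,0,0,1,-0.4,0,0,0,0,0,1,-0.4,0,0,0,0,0,1,-0.4,0,0,0,0,0,1,-0.4,0,0,0,0,0,1,-0.4,0,0,0,0,0,1,-0.4])

```text
time: 47.22
ee_pos: [0.5311, -0.1787, 0.2229]
tcp_rot: [-180.0, 0.0, -153.9]
wrist_force: [-0.1, -1.2, 0.4]
opening: 0.0602
grasp_force: 0.0
```

Call:
send_rows(moves=[0,0,0,0,0,1,-0.4,0,0,0,0,0,1,-0.4,0,0,0,0,0,1,-0.4,0,0,0,0,0,1,-0.4,0,0,0,0,0,1,-0.4,0,0,0,0,0,1,-0.4,0,0,0,0,0,0.94,-0.4,0,0,0,0,0,0,-0.4])

```text
time: 48.22
ee_pos: [0.531, -0.1788, 0.2229]
tcp_rot: [-180.0, 0.0, -94.6]
wrist_force: [0.0, -0.1, 0.1]
opening: 0.0597
grasp_force: 0.0
```

```bash
python3 - <<'E'
from h import *
o=bot.get_obs();print(o['time'],o['ee_pos'],o['tcp_rot'],o['q'],o['torque'])
c=snap('wrist','w10')
lm('wrist',c,'clamp_grip',.157)
E
```

```text
48.225 [ 0.53102168 -0.17878008  0.22286779] [-1.79992769e+02  6.95458749e-04 -9.45637336e+01] [-1.86081693e+01  6.22792695e+00  1.04889382e+01  9.42541649e+01
  2.42951859e-03 -1.04044435e+02] [-0.03710505  0.00590721  0.02441364]
clamp_grip wrist 0.85 [321. 251.] [ 0.532 -0.183  0.157]
```

View pics/w10.png

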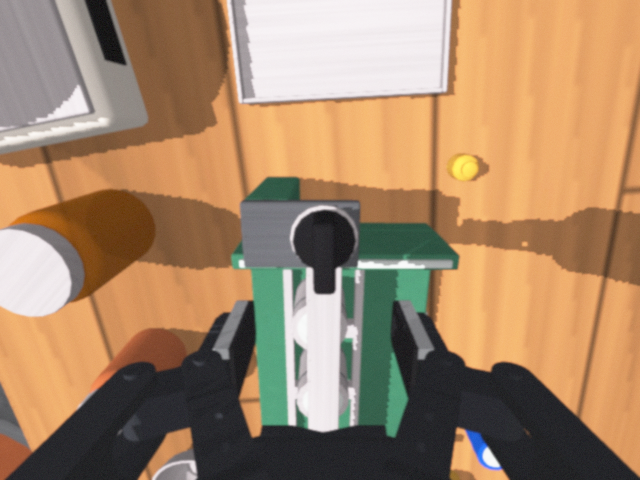

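Grip bar at (324,250), centred and aligned. Descend and grip.

Call:
send_rows(moves=[0,-0.1,-1,0,0,0,-0.4,0,0,-1,0,0,0,-0.4,0,0,-0.8,0,0,0,-0.4,0,0,-0.4,0,0,0,-0.4,0,0,0,0,0,0,1,0,0,0,0,0,0,1,0,0,0,0,0,0,1,0,0,0,0,0,0,1], squeeze=60)

```text
time: 49.32
ee_pos: [0.5306, -0.1819, 0.144]
tcp_rot: [-180.0, -0.0, -94.6]
wrist_force: [-5.7, 1.1, 5.5]
opening: 0.0132
grasp_force: 59.0
```

Call:
send_rows(moves=[0,0,0,0,0,0,1,0,0,0,0,0,0,1])

```text
time: 49.58
ee_pos: [0.5306, -0.1819, 0.144]
tcp_rot: [-180.0, -0.0, -94.6]
wrist_force: [-5.2, 1.3, 5.7]
opening: 0.0128
grasp_force: 59.0
```

```bash
cat > t.py <<'E'
from workcell import bot
import numpy as np
o=bot.get_obs();print(o['time'],np.round(o['tcp_rot'][2],1),np.round(o['torque'],3),'F',np.round(o['wrist_force'],1),'q6',round(o['q'][5],1),'e6',round(o['joint_efforts'][5],3),o['opening'])
E
python3 t.py
```

```text
49.575 -94.6 [0.222 1.107 0.019] F [-5.2  1.3  5.7] q6 -104.3 e6 0.019 0.012810551660378675
```

Now turn clockwise in steps of two rows, watching the torque.

Call:
send_rows(moves=[0,0,0,0,0,-1,1,0,0,0,0,0,-1,1])

```text
time: 49.82
ee_pos: [0.5307, -0.182, 0.144]
tcp_rot: [-180.0, -0.0, -112.0]
wrist_force: [-5.0, 0.6, 5.7]
opening: 0.0132
grasp_force: 59.0
```

```bash
python3 t.py
```

```text
49.825 -112.0 [ 0.033  0.959 -0.002] F [-5.   0.6  5.7] q6 -86.9 e6 -1.977 0.013172894088556125
```

Call:
send_rows(moves=[0,0,0,0,0,-1,1,0,0,0,0,0,-1,1])

```text
time: 50.08
ee_pos: [0.5308, -0.1821, 0.144]
tcp_rot: [-179.9, -0.0, -129.2]
wrist_force: [-4.2, 0.2, 5.2]
opening: 0.0131
grasp_force: 59.0
```

```bash
python3 t.py
```

```text
50.075 -129.2 [-0.072  0.907  0.033] F [-4.2  0.2  5.2] q6 -69.7 e6 -1.942 0.013068338112324732
```

Call:
send_rows(moves=[0,0,0,0,0,-1,1,0,0,0,0,0,-1,1])

```text
time: 50.32
ee_pos: [0.5308, -0.1822, 0.144]
tcp_rot: [-179.9, 0.0, -146.4]
wrist_force: [-3.6, 0.5, 4.8]
opening: 0.0129
grasp_force: 59.0
```

```bash
python3 t.py
```

```text
50.325 -146.4 [-0.163  0.854 -0.013] F [-3.6  0.5  4.8] q6 -52.5 e6 -1.941 0.012919495882847604
```

Call:
send_rows(moves=[0,0,0,0,0,-1,1,0,0,0,0,0,-1,1])

```text
time: 50.58
ee_pos: [0.5308, -0.1823, 0.144]
tcp_rot: [-179.9, 0.0, -163.6]
wrist_force: [-4.1, -0.3, 4.7]
opening: 0.0128
grasp_force: 58.9
```

```bash
python3 t.py
```

```text
50.575 -163.6 [-0.343  0.899  0.044] F [-4.1 -0.3  4.7] q6 -35.3 e6 -1.941 0.012751713140587491
```

Call:
send_rows(moves=[0,0,0,0,0,-1,1,0,0,0,0,0,-1,1])

```text
time: 50.82
ee_pos: [0.5308, -0.1825, 0.144]
tcp_rot: [-179.9, 0.0, 179.2]
wrist_force: [-3.8, -1.6, 5.9]
opening: 0.0132
grasp_force: 59.0
```

```bash
python3 t.py
```

```text
50.825 179.2 [-0.44   0.947 -0.04 ] F [-3.8 -1.6  5.9] q6 -18.1 e6 -1.94 0.01324418698888999
```

Call:
send_rows(moves=[0,0,0,0,0,-1,1,0,0,0,0,0,-1,1])

```text
time: 51.08
ee_pos: [0.5307, -0.1825, 0.144]
tcp_rot: [-179.9, 0.1, 162.0]
wrist_force: [-5.0, -2.5, 4.1]
opening: 0.0125
grasp_force: 59.0
```

```bash
python3 t.py
```

```text
51.075 162.0 [-0.582  1.029  0.051] F [-5.  -2.5  4.1] q6 -0.9 e6 -1.939 0.012546674385793592
```

Call:
send_rows(moves=[0,0,0,0,0,-1,1,0,0,0,0,0,-1,1])

```text
time: 51.32
ee_pos: [0.5306, -0.1826, 0.144]
tcp_rot: [-179.9, 0.1, 144.8]
wrist_force: [-5.1, -2.5, 5.4]
opening: 0.0132
grasp_force: 59.1
```

```bash
python3 t.py
```

```text
51.325 144.8 [-0.641  1.229  0.354] F [-5.1 -2.5  5.4] q6 16.2 e6 -1.673 0.013155624860637812
```

Bite found between yaw 162 and 145 (torque 0.05 → 0.35 N m); mid 153.4, so finish at yaw about 93.

Call:
send_rows(moves=[0,0,0,0,0,-1,1,0,0,0,0,0,-1,1,0,0,0,0,0,-1,1,0,0,0,0,0,-1,1])

```text
time: 51.82
ee_pos: [0.5304, -0.1827, 0.144]
tcp_rot: [-180.0, 0.1, 110.4]
wrist_force: [-7.1, -2.9, 6.3]
opening: 0.0128
grasp_force: 59.2
```

```bash
python3 t.py
```

```text
51.825 110.4 [-0.613  1.399  0.234] F [-7.1 -2.9  6.3] q6 50.6 e6 -1.705 0.01281161027731364
```

Call:
send_rows(moves=[0,0,0,0,0,-1,1,0,0,0,0,0,-1,1,0,0,0,0,0,0,1])

```text
time: 52.2
ee_pos: [0.5303, -0.1826, 0.144]
tcp_rot: [-180.0, 0.1, 93.4]
wrist_force: [-6.2, -2.0, 5.9]
opening: 0.0128
grasp_force: 59.2
```

```bash
python3 t.py
```

```text
52.2 93.4 [-0.517  1.583 -0.059] F [-6.2 -2.   5.9] q6 67.7 e6 0.929 0.012755577641473653
```

Release straight, rise, step back and check.

Call:
send_rows(moves=[0,0,0,0,0,0,-0.2,0,0,0,0,0,0,-0.4,0,0,0,0,0,0,-0.4,0,0,1,0,0,0,-0.4,0,0,1,0,0,0,-0.4,0,0,1,0,0,0,-0.4,-1,0,1,0,0,0,-0.4,-1,0,1,0,0,0,-0.4])

```text
time: 53.2
ee_pos: [0.4804, -0.1818, 0.2683]
tcp_rot: [-180.0, -0.0, 93.6]
wrist_force: [0.1, -0.8, -0.1]
opening: 0.06
grasp_force: 0.0
```

Call:
send_rows(moves=[-1,0,0,0,0,0,-0.4,-1,0,0,0,0,0,-0.4,-1,0,0,0,0,0,-0.4,-1,0,0,0,0,0,-0.4,-1,0,0,0,0,0,-0.4,0,0,0,0,0,0,-0.4])

```text
time: 53.95
ee_pos: [0.3551, -0.1819, 0.2685]
tcp_rot: [179.9, 0.0, 93.5]
wrist_force: [0.6, 0.1, 0.5]
opening: 0.0599
grasp_force: 0.0
```

```bash
python3 - <<'E'
from h import *
o=bot.get_obs();print(o['time'],o['ee_pos'],o['tcp_rot'])
c=snap('top');lm('top',c,'keeper_grip',.132)
a=cv2.resize(c['color'][120:360,90:560,::-1],None,fx=1.7,fy=1.7)
s=snap('scene');b=cv2.resize(s['color'][150:300,130:530,::-1],(a.shape[1],190))
cv2.imwrite('pics/end.png',np.vstack([a,b]))
E
```

```text
53.95 [ 0.35512685 -0.181939    0.26845302] [1.79925112e+02 4.27666453e-02 9.35031352e+01]
keeper_grip top 0.67 [326. 231.] [ 0.551 -0.013  0.132]
keeper_grip top 0.66 [236. 225.] [0.562 0.15  0.132]
```

View pics/end.png

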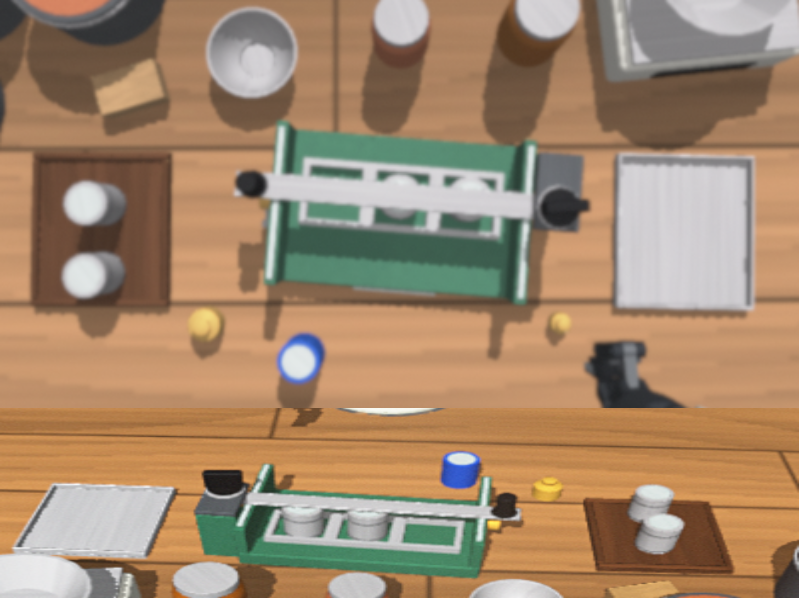

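Finished tins stand in the wooden tray at (88,203) and (88,275). The new tins are in the pockets at (402,195) and (470,198), the keeper is home, and everything else looks undisturbed.

```bash
python3 -c "
from workcell import bot
print(bot.job_done())"
```

```text
the job is handed in; nothing more can be done
None
```

The job is handed in, though no verdict came back: the 2 finished tins stand in the wooden tray, the 2 waiting tins are in pockets of their own, the keeper is home, and the knob is tightened about 60° past the bite (within about 9°, as I found the bite point in 17° steps).

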